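Set up a flat wax mould in the tilted pouring cradle

TASK

Set up the flat wax mould for pouring: in the pocket of the tilted cradle stack the aluminium mould body, on it the orange spacer frame, and on that the steel cover plate with its brass pouring spout at the high end. Set each part down squarely so that it lies fully flat between the blue stops before you bring the next, without dropping it, and leave the mug, wick reel and scraper where they are.

Things in the scene. Friction and masses are not known exactly. Their poses are not given: they have to be found in the camera images.
- cradle: Tilting pouring cradle fixed on the table: grey base plate 150 x 100 mm (x, y; its top 14 mm up), hinge roll at the low front, two steel struts at the back, carrying the bed. Origin: on the table under the middle of the pocket floor; z up, +x towards the bed's high end (roughly away from the robot).
- bed: Cradle's dark steel bed with the pocket. Origin: centre of the pocket floor, 68 mm above the table. x runs up the 25 degree slope, y across, z square out of the floor. Pocket 114 (x) x 60 (y) mm between blue stops 10 mm thick, 55 mm high from the floor, tops half round (upper 5 mm) as lead-in. End stops run full width; each long side is open for a finger for x from -27 to +27 mm.
- mould_body: Pale aluminium mould body, block 110 (x) x 56 (y) x 30 (z) mm, about 0.32 kg, with an open cavity 90 x 36 mm, 18 mm deep, with fluted bottom, in its top. Origin: centre of its underside, z up. Starts flat on the table, cavity up.
- spacer_frame: Orange rectangular open frame 110 (x) x 56 (y) x 14 (z) mm, bars 10 mm wide, 0.06 kg. Origin: centre of its underside, z up. Starts flat on the table.
- cover_plate: Grey steel cover plate 110 (x) x 56 (y) x 14 (z) mm, about 0.2 kg, with a brass pouring spout (funnel, 28 mm across, 16 mm tall) standing on its top 35 mm from the middle towards its +x end. Origin: centre of its underside, z up. Starts flat on the table, spout up.
- spout (a point): Centre of the mouth of the brass spout: 35 mm along +x from the cover plate's middle, 30 mm above its underside.
- seat_body (a point): Where the origin of the mould body lies when seated: centre of the pocket floor, axes as the bed.
- seat_spacer (a point): Where the origin of the spacer frame lies when seated: 30 mm along bed z from the pocket floor.
- seat_cover (a point): Where the origin of the cover plate lies when seated: 44 mm along bed z from the pocket floor.
- mug: Bystander: loose red and white mug filled with orange wax, 82 mm across, 115 mm with its handle, 102 mm tall. Origin: underside.
- wick_reel: Bystander: loose wooden reel wound with white wick, 61 mm across, 66 mm tall, standing on end, loose wick end sticking out. Origin: underside.
- wax_scraper: Bystander: loose small scraper with a cord-wrapped wooden handle, 99 mm long, lying on the table. Origin: underside.
Mind the look-alikes: they are no part of the job. Several things look just like the cradle: the one meant starts farthest from the robot's base.

How it is judged:
On the way, in this order (a step that is already met when the one before it is completed fails the run):
1. the mould body lies flat and square on the pocket floor, let go (distance between mould_body and seat_body below 0.0045 m and angle between the z axis of mould_body and the z axis of bed, either way round below 0.05 rad and angle between the x axis of mould_body and the x axis of bed, either way round below 0.09 rad and linear speed of mould_body below 0.02 m/s and contact force between the fingers and mould_body below 0.01 N), for 0.2 s.
2. the spacer frame lies flat and square on the seated mould body, let go (distance between mould_body and seat_body below 0.0045 m and angle between the z axis of each of mould_body, spacer_frame and the z axis of bed, either way round below 0.05 rad and angle between the x axis of each of mould_body, spacer_frame and the x axis of bed, either way round below 0.09 rad and distance between spacer_frame and seat_spacer below 0.0045 m and linear speed of spacer_frame below 0.02 m/s and contact force between the fingers and spacer_frame below 0.01 N), for 0.2 s.
At the end, for the whole second after the job is handed in: Mould body, spacer frame and cover plate lie in this order in the pocket, each origin within 4.5 mm of its seat, flat to the floor within 0.05 rad, in line with the pocket within 0.09 rad, the spout over 20 mm up-slope of the pocket's middle; all released and at rest (all of step 2 and distance between cover_plate and seat_cover below 0.0045 m and angle between the z axis of cover_plate and the z axis of bed, either way round below 0.05 rad and angle between the x axis of cover_plate and the x axis of bed, either way round below 0.09 rad and x of spout in the frame of bed above 0.02 m and linear speed of each of mould_body, cover_plate below 0.02 m/s and contact force between the fingers and mould_body below 0.01 N and contact force between the fingers and cover_plate below 0.01 N); the robot touches nothing.
It fails at once if a mould part falls or is flung: it moves faster than 0.5 m/s with no finger on it ((contact force between the fingers and mould_body below 0.01 N and linear speed of mould_body above 0.5 m/s) or (contact force between the fingers and spacer_frame below 0.01 N and linear speed of spacer_frame above 0.5 m/s) or (contact force between the fingers and cover_plate below 0.01 N and linear speed of cover_plate above 0.5 m/s)).
It fails at once if the mug, wick reel or scraper is moved by more than 30 mm (distance of any of mug, wick_reel, wax_scraper from where it was at the start of the episode above 0.03 m).
It also fails if it takes over 72 s, if anything falls off the work surface, if the arm or the gripper's body presses on something with over 40 N, if the wrist force passes 120 N, or if a joint passes its speed limit or range.

ROBOT

A 7-joint arm with a two-finger parallel gripper is mounted at the origin on a cart in front of the work surface, level with it; the furniture and walls round the work are solid. World frame = base frame: x ahead of the robot, y to its left, z up, the work surface at z = 0. Lengths are in m, angles in rad, forces in N, time in s.
With the tool pointing down it reaches from about 0.425 to 0.975 m from the base axis. Payload 16.7 kg.
Tool frame: the origin (TCP) lies at the very end of the fingers, on their centre line; the grasp point (between the pads) lies behind it (robot.grasp_offset is the z of the grasp point in the tool frame, in m); z points along the fingers, y is the line along which they close (so a half turn about z gives the same grasp; the last joint's range is limited). The gripper opens to 85 mm and grips with 20 to 120 N. Pads are 22 mm wide; open, the fingers measure 114 mm over their backs; the gripper's body (76 mm by 85 mm) begins 54 mm behind the grasp point. The pads swing forward as they close: fully open they stand 13 mm farther back than shut.
Start: joints at [-1.278, 0.426, 0.074, 1.606, -0.034, 1.111, -0.067], TCP at [0.289, 0.61, 0.231] pointing down, gripper open.
Joint ranges: [-2.85, 2.85], [-0.5, 2.14], [-1.23, 1.37], [0.21, 2.46], [-1.02, 4.16], [0.16, 2.05], [-2.73, 2.73]. Speed limits (rad/s): [1.89, 1.89, 2.39, 2.39, 3.01, 3.01, 3.01].

INTERFACE

Orientations are given as a unit quaternion [x, y, z, w].
In Python, from bench import sensors, camera, camera_info, job, robot gives the robot as it stands.
- The arm moves only by the tool carry_out, never from a script. Its argument "increments" is a list of rows, each a list of 2 entries, a list of its own where there are three numbers: the shift along the tool's x, y, z in mm, then the turn about the tool's z in degrees. In form: [[[x, y, z], turn], ...]. A call has 1 to 5 rows; each row shifts and turns the commanded pose from where the row before left it, along the tool's axes as they then stand; what a row does not reach is not made up. A row lasts 1/10 s, in which the tool goes at most 50 mm and 8.59 degrees, less where a joint would pass 70% of its speed; a pose out of reach is approached as far as the arm can. A call with a gripper value outside its range is refused whole. "claw" is the opening, from 0 (shut) to 1 (fully open), set as the call begins (left out, the last holds). The fingers move at their own pace and stop on an object; "newtons" is the grip in N (left out, the last holds). Time passes only in rows, so rows that do not move let the fingers close. It gives the time, the measured TCP pose, the force, the opening and the grip force at its end, in the units of the state.
- sensors.get_obs(): the state, without advancing time (a new reading comes with each control period).
- camera(name): name is "scene" or "top" or "wrist"; returns the picture (420x560x3 uint8, red, green, blue); there is no depth.
- camera_info(name): a dict with "camera_matrix" (3x3 intrinsics, pixels), "eye" and "attitude" of the camera in the world. Camera axes: x right, y down, z forward; pixel columns grow to the right and rows downward; lengths in m; the calibration is good to about 2 mm. A picture is of the moment at which its call begins: read the wrist's pose just before it. camera_info takes no time and is no camera call; for the wrist camera it gives the pose at the moment of the call.
- job.hand_in(): hands the job in; it is judged then, once.
The state is a dict: "time_s": time; "joints": joint angles; "qvel": joint speeds; "joint_efforts": joint torques, N m; "eef_pos": TCP position; "orientation": TCP orientation; "ft_force": force on the tool from outside, world axes, zero at the start; "ft_torque": the same for the moment, N m; "opening": finger opening in m; "gripper_force": force on a finger pad.
Only numpy, scipy, OpenCV 4.12 (cv2) and the standard library are available. Lean on these libraries where they do the work, as an engineer would, in place of code of your own. Each camera call takes 0.05 s, during which the arm holds its last target. There are 200 camera calls.

## Working session

There is one attempt and no reset: what is moved stays moved. The work goes in short steps, Python scripts to look and compute and a tool call to move; the robot and the scene stay as the last step left them, time stands still between calls to the robot, and variables do not carry over. Pictures are saved under pics/ and viewed, at most 10 in all, crops included, and the job is handed in when it is done.

Besides the shell and the picture viewer there is one more tool, called after "Emit:" by a JSON object that holds its "op" and its "data". carry_out: Moves the arm, as the interface text tells. Its arguments: {"type":"object","properties":{"increments":{"type":"array"},"claw":{"type":"number"},"newtons":{"type":"number"}},"required":["increments"]}

```bash
mkdir -p pics; ls; python3 - <<'E'
from bench import sensors,camera,camera_info,robot
import cv2,numpy as np
o=sensors.get_obs();print(o)
print(robot.grasp_offset)
ims=[]
for n in ["scene","top"]:
    im=camera(n);cv2.imwrite(f"pics/{n}0.png",im[:,:,::-1])
    print(n,camera_info(n))
print("wrist",camera_info("wrist"))
E
```

```text
pics
{'time_s': 0.0, 'joints': array([-1.2785152 ,  0.42670316,  0.0738235 ,  1.60661778, -0.03409825,
        1.1108002 , -0.06707047]), 'qvel': array([ 0.00013474, -0.00089778,  0.00048671,  0.00062162, -0.00022062,
        0.00081547, -0.00045937]), 'joint_efforts': array([-1.64401306e-03, -9.49808908e+01,  3.76014501e+00, -4.63519299e+01,
        1.91694283e-02,  9.96256509e-03,  1.42636196e-05]), 'eef_pos': array([0.28843127, 0.60981536, 0.23062426]), 'orientation': array([ 2.19087245e-01,  9.75705066e-01, -6.27308867e-04, -9.87684782e-05]), 'ft_force': array([-0.64281867,  0.47500672,  0.10287321]), 'ft_torque': array([ 0.01786326,  0.01351316, -0.02064119]), 'gripper_force': 0.0, 'opening': 0.08540391164941033}
-0.0187
scene {'camera_matrix': array([[525.5694017 ,   0.        , 275.91881833],
       [  0.        , 525.5694017 , 208.18151174],
       [  0.        ,   0.        ,   1.        ]]), 'eye': array([-0.066548  ,  1.15702677,  0.73322336]), 'attitude': array([-0.20874215,  0.8235299 , -0.51011646,  0.13418801])}
top {'camera_matrix': array([[472.42901755,   0.        , 277.60270929],
       [  0.        , 472.42901755, 211.07213347],
       [  0.        ,   0.        ,   1.        ]]), 'eye': array([0.41600613, 0.05476891, 1.54236552]), 'attitude': array([-0.70536824,  0.70755987, -0.03477677,  0.02460192])}
wrist {'camera_matrix': array([[304.07284837,   0.        , 279.27317946],
       [  0.        , 304.07284837, 210.83857636],
       [  0.        ,   0.        ,   1.        ]]), 'eye': array([0.22179461, 0.64123947, 0.37286764]), 'attitude': array([0.83577755, 0.52927927, 0.07773774, 0.12367774])}
```

View pics/scene0.png

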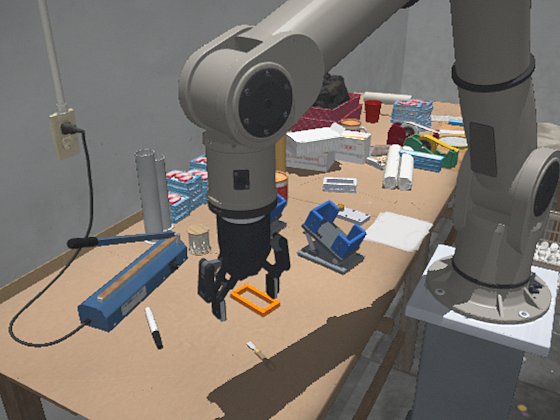

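View pics/top0.png

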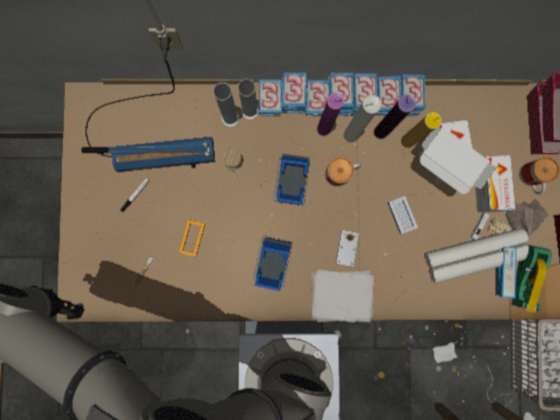

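Top view: the two cradle look-alikes are at (293,180) and (273,263). The first is farther from the base (at about (290,370)), so it is the one meant. Body is at (403,215), cover at (347,248), spacer at (192,238), mug at (341,171), reel at (232,158) and scraper at (146,268). I'll confirm with an enlarged crop.

```bash
cat > h.py <<'E'
import numpy as np,cv2
from scipy.spatial.transform import Rotation as R
from bench import sensors,camera,camera_info
def ray(ci,uv):
    K=ci["camera_matrix"];d=np.linalg.inv(K)@np.array([uv[0],uv[1],1.])
    return ci["eye"],R.from_quat(ci["attitude"]).apply(d)
def onz(ci,uv,z):
    e,d=ray(ci,uv);return e+d*(z-e[2])/d[2]
def proj(ci,P):
    p=R.from_quat(ci["attitude"]).inv().apply(np.atleast_2d(P)-ci["eye"]);q=p@ci["camera_matrix"].T
    return q[:,:2]/q[:,2:]
def tri(obs):
    A=np.zeros((3,3));b=np.zeros(3)
    for ci,uv in obs:
        e,d=ray(ci,uv);d=d/np.linalg.norm(d);M=np.eye(3)-np.outer(d,d);A+=M;b+=M@e
    return np.linalg.solve(A,b)
E
python3 - <<'E'
from h import *
im=cv2.imread("pics/top0.png");t=camera_info("top")
cs=[(293,180),(403,215),(347,248),(192,238)]
T=[cv2.resize(im[v-37:v+38,u-50:u+50],(400,300),interpolation=cv2.INTER_CUBIC) for u,v in cs]
cv2.imwrite("pics/crop1.png",np.vstack([np.hstack(T[:2]),np.hstack(T[2:])]))
for n,uv,z in [("far",(293,180),.1),("near",(273,263),.1),("body",(403,215),.03),("cov",(347,248),.014),("spc",(192,238),.014),("mug",(341,171),.1),("reel",(232,158),.066),("scr",(146,268),.01)]: print(n,onz(t,uv,z).round(3))
E
```

```text
far [ 0.633 -0.014  0.1  ]
near [0.379 0.048 0.1  ]
body [ 0.53  -0.371  0.03 ]
cov [ 0.424 -0.191  0.014]
spc [0.458 0.309 0.014]
mug [ 0.661 -0.163  0.1  ]
reel [0.709 0.177 0.066]
scr [0.363 0.456 0.01 ]
```

View pics/crop1.png

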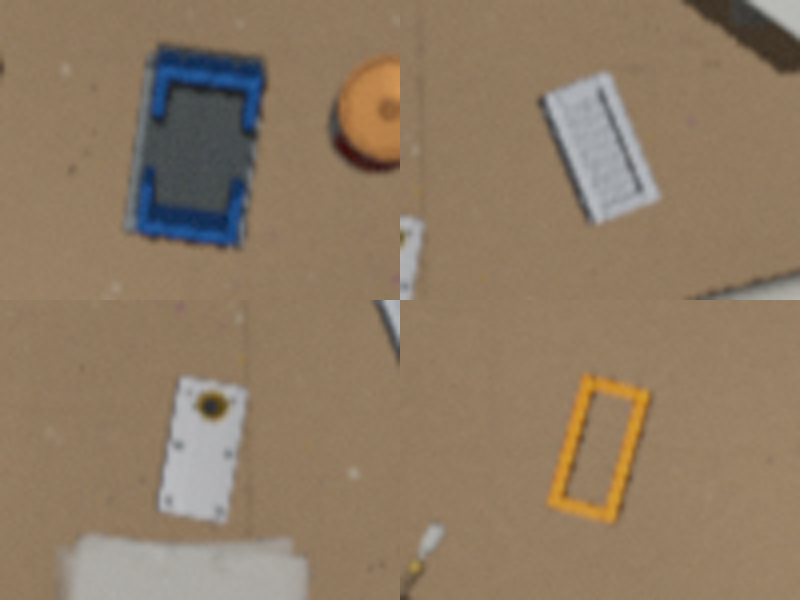

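The crop confirms the far cradle: its high end is up in the image (away from the robot), the pocket is empty, and the mug stands to its right. The cover's spout is at its far end. I'll move over the cradle to view it from near.

Emit:
{"op": "carry_out", "data": {"increments": [[[-35,-29,-5],0],[[-35,-29,-5],0],[[-35,-29,-5],0],[[-35,-29,-5],0],[[-35,-29,-5],0]], "claw": 1}}

```text
time_s: 0.6
eef_pos: [0.3852, 0.4023, 0.2563]
orientation: [0.219, 0.976, -0.0, -0.0]
ft_force: [0.3, 0.0, -0.5]
opening: 0.0854
gripper_force: 0.0
```

Emit:
{"op": "carry_out", "data": {"increments": [[[-35,-29,-5],0],[[-35,-29,-5],0],[[-35,-29,-5],0],[[-35,-29,-5],0],[[-35,-29,-5],0]]}}

```text
time_s: 1.1
eef_pos: [0.4813, 0.1965, 0.2815]
orientation: [0.219, 0.976, 0.0, -0.0]
ft_force: [0.1, 0.2, -0.1]
opening: 0.0859
gripper_force: 0.0
```

Emit:
{"op": "carry_out", "data": {"increments": [[[-35,-29,-5],0],[[-35,-29,-5],0],[[-35,-29,-5],0],[[-35,-29,-5],0],[[-35,-29,-5],0]]}}

```text
time_s: 1.6
eef_pos: [0.5775, -0.0093, 0.3065]
orientation: [0.219, 0.976, 0.0, -0.0]
ft_force: [1.4, 0.7, 0.5]
opening: 0.0852
gripper_force: 0.0
```

Emit:
{"op": "carry_out", "data": {"increments": [[[0,0,0],-8],[[0,0,0],-8],[[0,0,0],-2],[[0,0,0],0],[[0,0,0],0]]}}

```text
time_s: 2.1
eef_pos: [0.577, -0.0076, 0.3061]
orientation: [0.065, 0.998, -0.0, -0.0]
ft_force: [0.4, -0.2, 0.5]
opening: 0.0855
gripper_force: 0.0
```

```bash
python3 - <<'E'
from h import *
import pickle
D={}
for n in ["wrist","top","scene"]:
    ci=camera_info(n);im=camera(n);D[n]=ci;cv2.imwrite(f"pics/{n}1.png",im[:,:,::-1])
pickle.dump(D,open("ci1.pkl","wb"))
w=D["wrist"];print(w,R.from_quat(w["attitude"]).apply([0,0,1]))
a=np.deg2rad(-7);c=np.array([.633,-.014,.068]);print(proj(w,c))
W=cv2.imread("pics/wrist1.png");S=cv2.imread("pics/scene1.png")
cs=proj(D["scene"],c)[0];print(cs);u,v=int(cs[0]),int(cs[1])
b=cv2.resize(S[v-45:v+45,u-50:u+10+50][:,:110],None,fx=2.2,fy=2.2,interpolation=cv2.INTER_CUBIC)
o=np.zeros((420,560+b.shape[1],3),np.uint8);o[:,:560]=W;o[:b.shape[0],560:]=b
print(o.shape);cv2.imwrite("pics/v3.png",o[:,:800])
E
```

```text
{'camera_matrix': array([[304.07284837,   0.        , 279.27317946],
       [  0.        , 304.07284837, 210.83857636],
       [  0.        ,   0.        ,   1.        ]]), 'eye': array([0.50391651, 0.00168898, 0.44836552]), 'attitude': array([0.74328334, 0.65287717, 0.09626982, 0.1096056 ])} [ 0.28622949 -0.0372313  -0.95743747]
[[280.09978769 221.96991726]]
[260.29027215 205.37890614]
(420, 802, 3)
```

View pics/v3.png

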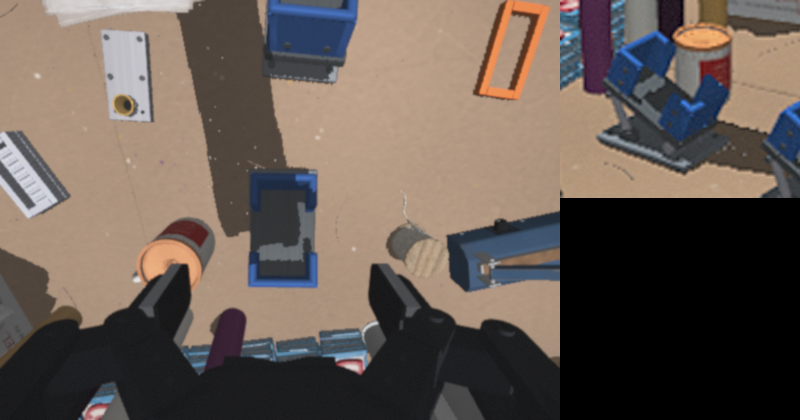

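Wrist view: the cradle spans (249–318, 171–287) with its high end at the bottom. The mug is at (175,260), cover at (127,77), body at (33,175) and spacer at (513,50). I'll enlarge it for corner reading.

```bash
python3 - <<'E'
from h import *
W=cv2.imread("pics/wrist1.png");T=cv2.imread("pics/top1.png")
r=lambda im,f:cv2.resize(im,None,fx=f,fy=f,interpolation=cv2.INTER_CUBIC)
o=np.zeros((600,800,3),np.uint8)
o[:560,:400]=r(W[160:300,235:335],4)
o[:280,400:]=r(T[145:215,243:343],4)
o[300:600,400:640]=r(W[125:225,0:80],3)
o[300:600,640:800]=r(W[25:125,98:98+54],3)[:, :160]
cv2.imwrite("pics/v4.png",o)
E
```

```text
(no output)
```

View pics/v4.png

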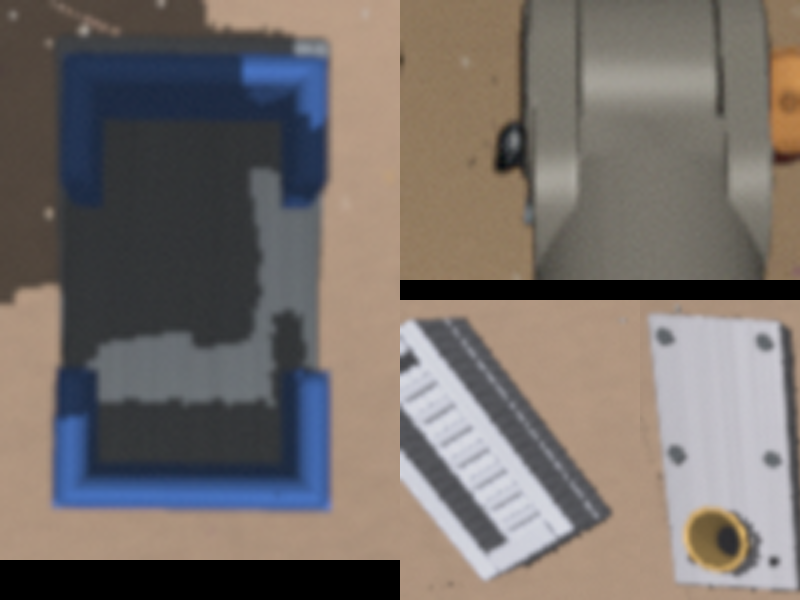

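```bash
cat > fit.py <<'E'
from h import *
import pickle
from scipy.optimize import least_squares
D=pickle.load(open("ci1.pkl","rb"));w,t=D["wrist"],D["top"]
def bed(p,P,tilt=25):
    return R.from_euler("zy",[p[3],-np.deg2rad(tilt)]).apply(P)+p[:3]
wo=[]
for (x,y),P in [((97,465),(57,-30,0)),((282,465),(57,30,0)),((103,120),(-57,-30,0)),((282,120),(-57,30,0)),
  ((53,507),(67,-40,50)),((330,510),(67,40,50)),((61,53),(-67,-40,50)),((329,54),(-67,40,50))]:
    wo.append((w,(x/4+235-.4,y/4+160-.4),P))
for (x,y),P in [((157,47),(67,40,50)),((265,60),(67,-40,50)),((137,232),(-67,40,50)),((240,245),(-67,-40,50))]:
    wo.append((t,(x/4+243-.4,y/4+143-.4),P))
def f(p): return np.concatenate([proj(c,bed(p,np.array(P)/1000.))[0]-uv for c,uv,P in wo])
if __name__=="__main__":
    for s in [slice(0,8),slice(0,12)]:
        full=wo[:];q=wo[s]
        g=lambda p:np.concatenate([proj(c,bed(p,np.array(P)/1000.))[0]-uv for c,uv,P in q])
        r=least_squares(g,[.633,-.014,.068,-.1],loss="soft_l1");print(r.x.round(4),np.rad2deg(r.x[3]).round(2));print(g(r.x).reshape(-1,2).round(1).tolist())
    np.save("bed.npy",r.x)
    # mould body: top-face corners: wrist visible two high-x corners; top0 crop corners
    for cx,cy in [(543,98),(608,72),(660,197),(598,224)]:
        print("body top",onz(t,((cx-400)/4+353-.4,cy/4+178-.4),.030).round(4))
    for cx,cy in [(182,376),(247,388),(226,522),(159,510)]:
        print("cover top",onz(t,(cx/4+297-.4,(cy-300)/4+211-.4),.014).round(4))
    for cx,cy in [(587,373),(650,391),(614,522),(549,504)]:
        print("spacer top",onz(t,((cx-400)/4+142-.4,(cy-300)/4+201-.4),.014).round(4))
    for cx,cy in [(570,530),(487,580)]: print("body wrist",onz(w,((cx-400)/3-.4,(cy-300)/3+125-.4),.030).round(4))
    for cx,cy in [(650,314),(780,323),(678,582)]: print("cover wrist",onz(w,((cx-640)/3+98-.4,(cy-300)/3+25-.4),.014).round(4))
E
python3 fit.py
```

```text
[ 0.6471 -0.0113  0.0679 -0.1272] -7.29
[[1.5, -1.0], [1.0, -0.4], [1.5, 0.2], [0.8, 0.1], [-1.4, 0.2], [-0.6, 0.6], [-0.6, 0.2], [-1.2, -0.3]]
[ 0.6475 -0.0114  0.0672 -0.1253] -7.18
[[1.6, -0.9], [1.0, -0.4], [1.4, 0.4], [0.7, 0.3], [-1.3, 0.3], [-0.6, 0.6], [-0.7, 0.5], [-1.4, -0.1], [0.4, 4.5], [-0.3, 4.4], [-0.3, 0.1], [-0.5, -0.1]]
body top [ 0.5715 -0.325   0.03  ]
body top [ 0.5925 -0.3782  0.03  ]
body top [ 0.4912 -0.4175  0.03  ]
body top [ 0.4697 -0.3669  0.03  ]
cover top [ 0.4839 -0.1764  0.014 ]
cover top [ 0.474  -0.2291  0.014 ]
cover top [ 0.3661 -0.2102  0.014 ]
cover top [ 0.3759 -0.1562  0.014 ]
spacer top [0.5201 0.3213 0.014 ]
spacer top [0.5054 0.2703 0.014 ]
spacer top [0.4001 0.2982 0.014 ]
spacer top [0.4147 0.3504 0.014 ]
body wrist [ 0.5739 -0.3276  0.03  ]
body wrist [ 0.5928 -0.3757  0.03  ]
cover wrist [ 0.3669 -0.2079  0.014 ]
cover wrist [ 0.3773 -0.1544  0.014 ]
cover wrist [ 0.4734 -0.2273  0.014 ]
```

Bed is at (0.647, -0.011, 0.068), yaw -7.2°, and the height fits the text. Moving to the mould body now.

Emit:
{"op": "carry_out", "data": {"increments": [[[0,-37,18],0],[[0,-37,18],0],[[0,-37,18],0],[[0,-37,18],0],[[0,-37,18],0]]}}

```text
time_s: 2.75
eef_pos: [0.5533, -0.1923, 0.2158]
orientation: [0.064, 0.998, -0.0, 0.0]
ft_force: [0.8, 0.1, -0.1]
opening: 0.0853
gripper_force: 0.0
```

Emit:
{"op": "carry_out", "data": {"increments": [[[0,-37,18],0],[[0,-37,18],0],[[0,-37,18],0],[[0,-37,18],0],[[0,-37,18],0]]}}

```text
time_s: 3.25
eef_pos: [0.5299, -0.3758, 0.1255]
orientation: [0.064, 0.998, -0.0, 0.0]
ft_force: [0.7, 0.5, 0.3]
opening: 0.0855
gripper_force: 0.0
```

Emit:
{"op": "carry_out", "data": {"increments": [[[0,0,0],-8],[[0,0,0],-8],[[0,0,0],-8],[[0,0,0],-5],[[0,0,0],0]]}}

```text
time_s: 3.75
eef_pos: [0.5301, -0.3746, 0.1263]
orientation: [-0.189, 0.982, 0.0, 0.0]
ft_force: [0.0, 1.0, 0.8]
opening: 0.0853
gripper_force: 0.0
```

```bash
python3 - <<'E'
from h import *
o=sensors.get_obs();ci=camera_info("wrist");im=camera("wrist")[:,:,::-1];cv2.imwrite("pics/w5.png",im)
import pickle;pickle.dump(ci,open("ci5.pkl","wb"))
print(o["eef_pos"],o["orientation"])
c=np.array([.5312,-.3719,.03]);u,v=proj(ci,c)[0].astype(int);print(u,v)
u0,v0=max(0,u-100),max(0,v-75);print(u0,v0)
cv2.imwrite("pics/v5.png",cv2.resize(im[v0:v0+150,u0:u0+200],None,fx=4,fy=4,interpolation=cv2.INTER_CUBIC))
# predicted corners
a=np.deg2rad(21.7);X=np.array([np.cos(a),np.sin(a),0]);Y=np.array([-X[1],X[0],0])
for i,j in [(1,1),(1,-1),(-1,-1),(-1,1)]:
    print((i,j),((proj(ci,c+i*.055*X+j*.028*Y)[0]-[u0,v0])*4).round())
E
```

```text
[ 0.53006469 -0.3746117   0.12632216] [-1.88593208e-01  9.82055291e-01  5.40257740e-05  6.68349789e-05]
281 215
181 140
(1, 1) [531. 541.]
(1, -1) [275. 541.]
(-1, -1) [259.  29.]
(-1, 1) [550.  30.]
```

View pics/v5.png

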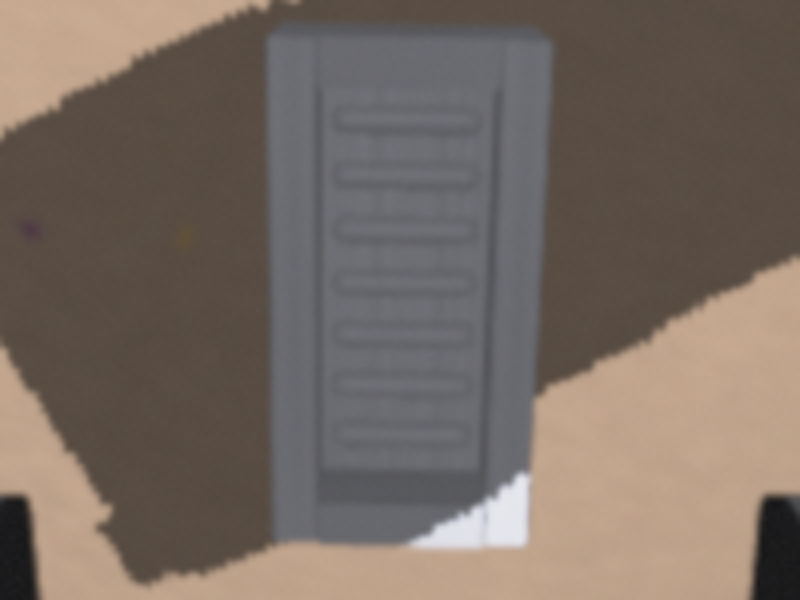

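Close view: top-face corners at crop (268,37), (551,42), (527,545) and (275,541), within 2 px of the prediction.

```bash
cat >> h.py <<'E'
def rect(ci,uvs,z):
    "corners ordered lowx-a, lowx-b, highx-b, highx-a -> centre, yaw deg"
    P=np.array([onz(ci,u,z) for u in uvs]);c=P.mean(0);d=(P[2]+P[3]-P[0]-P[1])/2
    return c,np.rad2deg(np.arctan2(d[1],d[0])),np.linalg.norm(d),np.linalg.norm(P[0]-P[1])
def togo(pos,q,goal,yaw):
    "tool-frame shift mm and tool turn deg so that tool -x axis heads to yaw; shift in present axes"
    r=R.from_quat(q);d=r.inv().apply(np.array(goal)-pos)*1000
    x=r.apply([1,0,0]);cur=np.rad2deg(np.arctan2(-x[1],-x[0]));t=cur-yaw
    print("shift",d.round(1),"turn",round((t+90)%180-90,1))
E
python3 - <<'E'
from h import *
import pickle
ci=pickle.load(open("ci5.pkl","rb"))
uv=[(x/4+181-.4,y/4+140-.4) for x,y in [(268,37),(551,41),(527,545),(275,542)]]
c,y,l,w=rect(ci,uv,.03);print(c,y,l,w)
a=np.deg2rad(y);g=c-.004*np.array([np.cos(a),np.sin(a),0]);g[2]=.010
o=sensors.get_obs();togo(o["eef_pos"],o["orientation"],g,y)
E
```

```text
[ 0.53202759 -0.37165989  0.03      ] 20.95734312195217 0.1087374108259914 0.054644655723044944
shift [  1.1   2.1 116.3] turn 0.6
```

Emit:
{"op": "carry_out", "data": {"increments": [[[1,2,30],0.6],[[0,0,35],0],[[0,0,35],0],[[0,0,16],0],[[0,0,0],0]]}}

```text
time_s: 4.3
eef_pos: [0.5273, -0.3724, 0.0084]
orientation: [-0.182, 0.983, 0.001, -0.001]
ft_force: [-0.4, 0.4, 0.6]
opening: 0.0854
gripper_force: 0.0
```

Emit:
{"op": "carry_out", "data": {"increments": [[[0,0,0],0],[[0,0,0],0],[[0,0,0],0],[[0,0,0],0],[[0,0,0],0]], "claw": 0, "newtons": 30}}

```text
time_s: 4.8
eef_pos: [0.5294, -0.3737, 0.0123]
orientation: [-0.183, 0.983, -0.001, 0.001]
ft_force: [-0.9, 0.3, 7.0]
opening: 0.0553
gripper_force: 31.9
```

Emit:
{"op": "carry_out", "data": {"increments": [[[0,0,0],0],[[0,0,-10],0],[[0,0,-20],0],[[0,0,-20],0],[[0,0,0],0]]}}

```text
time_s: 5.3
eef_pos: [0.5298, -0.3741, 0.0638]
orientation: [-0.183, 0.983, -0.001, 0.002]
ft_force: [1.6, -0.4, -4.2]
opening: 0.0546
gripper_force: 34.8
```

Body gripped and lifting at 0.055 m opening. Computing the move to above the cradle, where I'll pre-tilt the body on the round top of the high stop.

```bash
cat >> h.py <<'E'
B=np.array([.6473,-.0113]);YB=-7.2;H=np.array([np.cos(np.deg2rad(YB)),np.sin(np.deg2rad(YB))])
def goal(hx,z,hy=0): 
    p=B+hx*H+hy*np.array([-H[1],H[0]]);return [p[0],p[1],z]
def go(hx,z,hy=0,yaw=YB):
    o=sensors.get_obs();print(o["eef_pos"].round(4));togo(o["eef_pos"],o["orientation"],goal(hx,z,hy),yaw)
E
python3 -c "
from h import *
go(-.012,.195)"
```

```text
[ 0.5298 -0.3741  0.0638]
shift [-229.9  301.5 -131.6] turn 28.3
```

Emit:
{"op": "carry_out", "data": {"increments": [[[0,0,-30],0],[[0,0,-40],0],[[0,0,-40],0],[[0,0,-22],0],[[-20,25,0],0]]}}

```text
time_s: 5.8
eef_pos: [0.5373, -0.3473, 0.196]
orientation: [-0.18, 0.984, -0.003, 0.002]
ft_force: [-0.1, 0.5, -5.0]
opening: 0.0549
gripper_force: 34.9
```

Emit:
{"op": "carry_out", "data": {"increments": [[[-26,35,0],0],[[-26,35,0],0],[[-26,35,0],0],[[-26,35,0],0],[[-26,35,0],0]]}}

```text
time_s: 6.3
eef_pos: [0.5963, -0.1306, 0.1921]
orientation: [-0.183, 0.983, 0.0, -0.0]
ft_force: [-0.0, 0.4, -4.4]
opening: 0.055
gripper_force: 35.0
```

Emit:
{"op": "carry_out", "data": {"increments": [[[-26,35,0],0],[[-26,35,0],0],[[-20,22,0],0],[[-8,10,0],0],[[0,0,0],6]]}}

```text
time_s: 6.8
eef_pos: [0.6345, -0.006, 0.1917]
orientation: [-0.133, 0.991, 0.0, -0.0]
ft_force: [-0.5, -0.8, -5.5]
opening: 0.0554
gripper_force: 34.9
```

Emit:
{"op": "carry_out", "data": {"increments": [[[0,0,0],8],[[0,0,0],8],[[0,0,0],6],[[0,0,0],0],[[0,0,0],0]]}}

```text
time_s: 7.3
eef_pos: [0.6341, -0.0088, 0.1921]
orientation: [0.059, 0.998, -0.0, -0.0]
ft_force: [-0.5, -0.3, -4.0]
opening: 0.0551
gripper_force: 34.9
```

```bash
python3 - <<'E'
from h import *
import pickle
o=sensors.get_obs();ci=camera_info("wrist");im=camera("wrist")[:,:,::-1];cv2.imwrite("pics/w6.png",im)
S=camera("scene")[:,:,::-1];cs=camera_info("scene")
pickle.dump(ci,open("ci6.pkl","wb"))
u,v=proj(cs,[.647,-.011,.12])[0].astype(int)
O=np.zeros((600,800,3),np.uint8)
O[:,:400]=cv2.resize(im[100:400,180:380],(400,600),interpolation=cv2.INTER_CUBIC)
O[:300,400:]=cv2.resize(S[v-50:v+25,u-60:u+40],(400,300),interpolation=cv2.INTER_CUBIC)
cv2.imwrite("pics/v6.png",O)
go(-.012,.195)
E
```

```text
[ 0.6342 -0.0088  0.1922]
shift [-1.3 -0.9 -2.8] turn 0.4
```

View pics/v6.png

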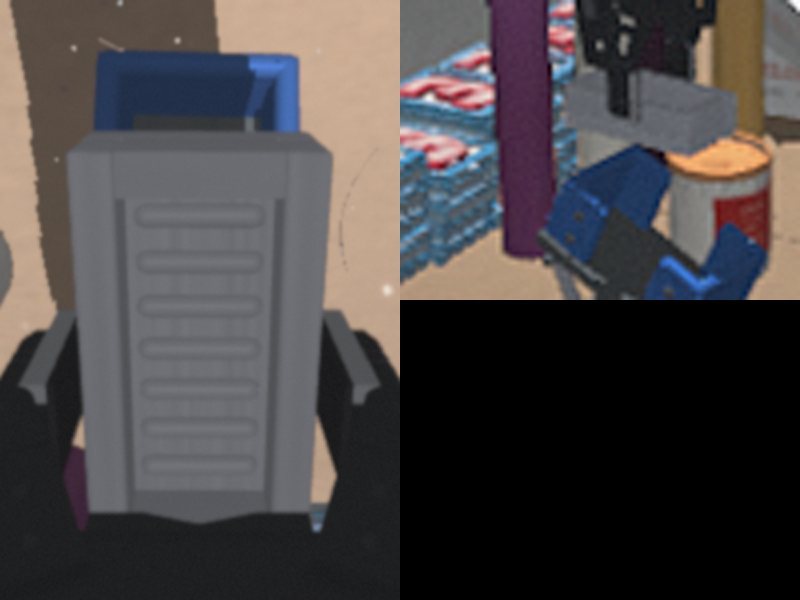

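Wrist view: body is level in the grip and lined up with the cradle (body centre column 200, cradle 198). Working out its pose in the hand from the edge widths.

```bash
cat >> h.py <<'E'
def inhand(ci,o,near,far,W=.056,L=.11,drop=.03):
    "near,far: (ul,ur,v) of the end edges of top face; returns fit of body top-centre in tool-aligned vertical plane"
    from scipy.optimize import least_squares
    r=R.from_quat(o["orientation"]);
    def pts(p):
        X=np.array([-np.cos(p[2]),0,-np.sin(p[2])])  # tool frame: up-slope = -x, up = -z
        N=np.array([np.sin(p[2]),0,-np.cos(p[2])]);c=np.array([p[0],p[3],p[1]])
        return np.array([c+s*L/2*X+t*W/2*np.array([0,1,0]) for s in(-1,1) for t in(-1,1)])
    def f(p):
        P=r.apply(pts(p))+o["eef_pos"];q=proj(ci,P)
        q0=q[:2][np.argsort(q[:2,0])];q1=q[2:][np.argsort(q[2:,0])]
        return np.concatenate([q0[:,0]-near[:2],q1[:,0]-far[:2],[q0[:,1].mean()-near[2],q1[:,1].mean()-far[2]]])
    s=least_squares(f,[0,-.02,0,0]);p=s.x
    print("top centre: x_tool %.1f y %.1f height above TCP %.1f mm, tilt %.1f deg"%(p[0]*1e3,p[3]*1e3,-p[1]*1e3,np.rad2deg(p[2])),s.fun.round(1))
    return p
E
python3 - <<'E'
from h import *
import pickle
ci=pickle.load(open("ci6.pkl","rb"));o=sensors.get_obs()
g=lambda a,b,v:(a/2+180-.25,b/2+180-.25,v/2+100-.25)
inhand(ci,o,g(68,331,152),g(88,312,514))
E
```

```text
top centre: x_tool -2.5 y -0.1 height above TCP 8.4 mm, tilt -8.1 deg [-1.1  1.5  6.6 -7.1 -1.7  2.3]
```

```bash
cat >> h.py <<'E'
def inhand2(ci,o,near,mid,W=.056,L=.11):
    "mid: (ul,ur,v) on side edges somewhere"
    from scipy.optimize import least_squares
    r=R.from_quat(o["orientation"])
    def f(p):
        X=np.array([-np.cos(p[2]),0,-np.sin(p[2])]);c=np.array([p[0],p[3],p[1]])
        at=lambda s:proj(ci,r.apply([c+s*X-W/2*np.eye(3)[1],c+s*X+W/2*np.eye(3)[1]])+o["eef_pos"])
        q=at(-L/2);m=at(p[4]);S=lambda a:np.sort(a[:,0])
        return np.concatenate([S(q)-near[:2],S(m)-mid[:2],[q[:,1].mean()-near[2],m[:,1].mean()-mid[2]]])
    s=least_squares(f,[0,-.02,0,0,.03]);p=s.x
    print("top centre: x_tool %.1f y %.1f height above TCP %.1f mm, tilt %.1f deg, s %.1f"%(p[0]*1e3,p[3]*1e3,-p[1]*1e3,np.rad2deg(p[2]),p[4]*1e3),s.fun.round(1))
    return p
E
python3 - <<'E'
from h import *
import pickle
ci=pickle.load(open("ci6.pkl","rb"));o=sensors.get_obs()
g=lambda a,b,v:(a/2+180-.25,b/2+180-.25,v/2+100-.25)
inhand2(ci,o,g(68,331,152),g(88,312,512))
E
```

```text
top centre: x_tool -4.2 y -0.1 height above TCP 16.0 mm, tilt 2.3 deg, s 35.3 [ 0.2  0.2 -0.2 -0.2  0.  -0. ]
```

Emit:
{"op": "carry_out", "data": {"increments": [[[0,0,15],0],[[0,0,15],0],[[0,0,5],0],[[0,0,4],0],[[0,0,4],0]], "newtons": 25}}

```text
time_s: 7.9
eef_pos: [0.6334, -0.0085, 0.1486]
orientation: [0.06, 0.998, 0.0, -0.001]
ft_force: [-10.0, 2.8, 7.7]
opening: 0.0554
gripper_force: 37.2
```

Emit:
{"op": "carry_out", "data": {"increments": [[[0,0,3],0],[[0,0,3],0],[[0,0,3],0],[[0,0,2],0],[[0,0,0],0]]}}

```text
time_s: 8.4
eef_pos: [0.6326, -0.0084, 0.1372]
orientation: [0.06, 0.998, 0.0, -0.002]
ft_force: [-11.2, 1.9, 4.8]
opening: 0.055
gripper_force: 39.7
```

```bash
python3 - <<'E'
from h import *
import pickle
o=sensors.get_obs();ci=camera_info("wrist");im=camera("wrist")[:,:,::-1]
pickle.dump((ci,o),open("ci7.pkl","wb"));cv2.imwrite("pics/w7.png",im)
S=camera("scene")[:,:,::-1];u,v=proj(camera_info("scene"),[.647,-.011,.12])[0].astype(int)
O=np.zeros((600,800,3),np.uint8)
O[:,:400]=cv2.resize(im[100:400,180:380],(400,600),interpolation=cv2.INTER_CUBIC)
O[:300,400:]=cv2.resize(S[v-50:v+25,u-60:u+40],(400,300),interpolation=cv2.INTER_CUBIC)
cv2.imwrite("pics/v7.png",O)
E
```

```text
(no output)
```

View pics/v7.png

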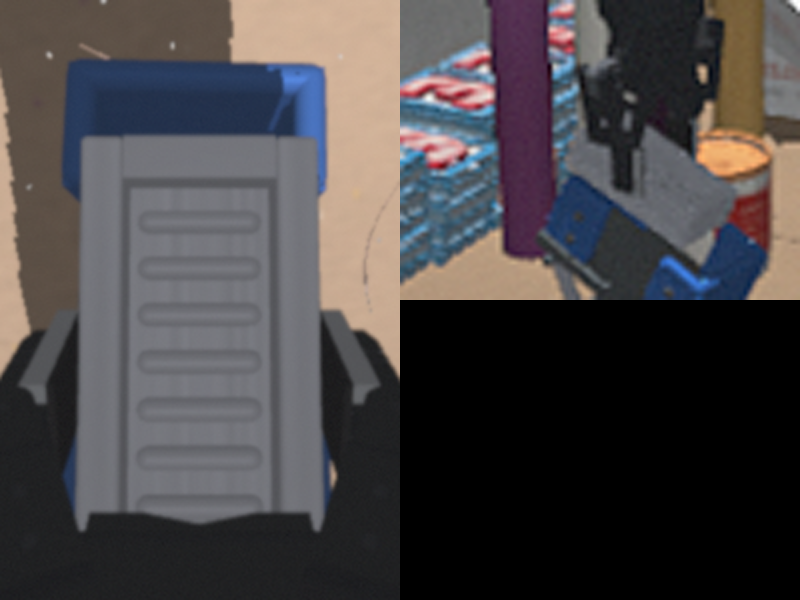

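The body has pivoted in the grip to about the bed's slope. Side edges run from (80,137)–(319,137) to (77,510)–(324,510).

```bash
python3 - <<'E'
from h import *
import pickle
ci,o=pickle.load(open("ci7.pkl","rb"))
g=lambda a,b,v:(a/2+180-.25,b/2+180-.25,v/2+100-.25)
p=inhand2(ci,o,g(80,319,137),g(76,325,512))
# bed-frame seat: where TCP must be so top centre lies at bed (0,0,.03), (n lift)
t=np.deg2rad(25)
for n in (.063,.03,0.003,0):
    # body top centre target horizontal/vertical
    hx=-(.03+n)*np.sin(t); z=.068+(.03+n)*np.cos(t)
    go(hx+p[0],z+p[1],0)
E
```

```text
top centre: x_tool 0.2 y 0.0 height above TCP 19.4 mm, tilt 20.6 deg, s 30.3 [ 0.2  0.2 -0.2 -0.2 -0.   0. ]
[ 0.6327 -0.0084  0.1374]
shift [24.2 -0.9  4.6] turn 0.3
[ 0.6327 -0.0084  0.1374]
shift [10.1 -1.  34.4] turn 0.3
[ 0.6327 -0.0084  0.1374]
shift [-1.4 -1.1 58.9] turn 0.3
[ 0.6327 -0.0084  0.1374]
shift [-2.6 -1.1 61.6] turn 0.3
```

Emit:
{"op": "carry_out", "data": {"increments": [[[0,-1,-12],0],[[12,0,0],0],[[12,0,0],0.3],[[0,0,9],0],[[0,0,8],0]], "newtons": 30}}

```text
time_s: 9.0
eef_pos: [0.6098, -0.0063, 0.1327]
orientation: [0.063, 0.998, 0.0, 0.0]
ft_force: [-0.2, 0.9, -4.1]
opening: 0.0552
gripper_force: 38.5
```

Emit:
{"op": "carry_out", "data": {"increments": [[[-3.5,0,7.5],0],[[-3.5,0,7.5],0],[[-3.5,0,7.5],0],[[-3.5,0,7.5],0],[[0,0,0],0]]}}

```text
time_s: 9.5
eef_pos: [0.6242, -0.0086, 0.1019]
orientation: [0.063, 0.998, -0.0, -0.001]
ft_force: [0.1, 0.2, -5.0]
opening: 0.0554
gripper_force: 38.4
```

Emit:
{"op": "carry_out", "data": {"increments": [[[-3,0,6.5],0],[[-3,0,6],0],[[-2,0,4],0],[[-1.5,0,3],0],[[0,0,0],0]]}}

```text
time_s: 10.0
eef_pos: [0.6337, -0.0097, 0.0834]
orientation: [0.063, 0.998, -0.0, -0.0]
ft_force: [-0.8, 0.8, -5.5]
opening: 0.0553
gripper_force: 38.4
```

Emit:
{"op": "carry_out", "data": {"increments": [[[-1,0,2],0],[[-1,0,2],0],[[-1,0,2],0],[[0,0,2],0],[[0,0,0],0]], "newtons": 20}}

```text
time_s: 10.5
eef_pos: [0.636, -0.0099, 0.0757]
orientation: [0.063, 0.998, 0.0, -0.001]
ft_force: [-7.0, 0.8, 1.3]
opening: 0.0549
gripper_force: 39.8
```

Emit:
{"op": "carry_out", "data": {"increments": [[[0,0,2],0],[[0,0,1],0],[[0,0,0],0]]}}

```text
time_s: 10.8
eef_pos: [0.6364, -0.0099, 0.0749]
orientation: [0.063, 0.998, 0.001, -0.0]
ft_force: [-21.5, 1.7, 35.1]
opening: 0.0552
gripper_force: 44.1
```

```bash
python3 - <<'E'
from h import *
import pickle
o=sensors.get_obs();ci=camera_info("wrist");im=camera("wrist")[:,:,::-1]
pickle.dump((ci,o),open("ci8.pkl","wb"));cv2.imwrite("pics/w8.png",im)
S=camera("scene")[:,:,::-1];u,v=proj(camera_info("scene"),[.647,-.011,.12])[0].astype(int)
cv2.imwrite("pics/s8.png",S)
O=np.zeros((600,800,3),np.uint8)
O[:,:400]=cv2.resize(im[100:400,180:380],(400,600),interpolation=cv2.INTER_CUBIC)
O[:300,400:]=cv2.resize(S[v-40:v+35,u-60:u+40],(400,300),interpolation=cv2.INTER_CUBIC)
cv2.imwrite("pics/v8.png",O)
E
```

```text
(no output)
```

View pics/v8.png

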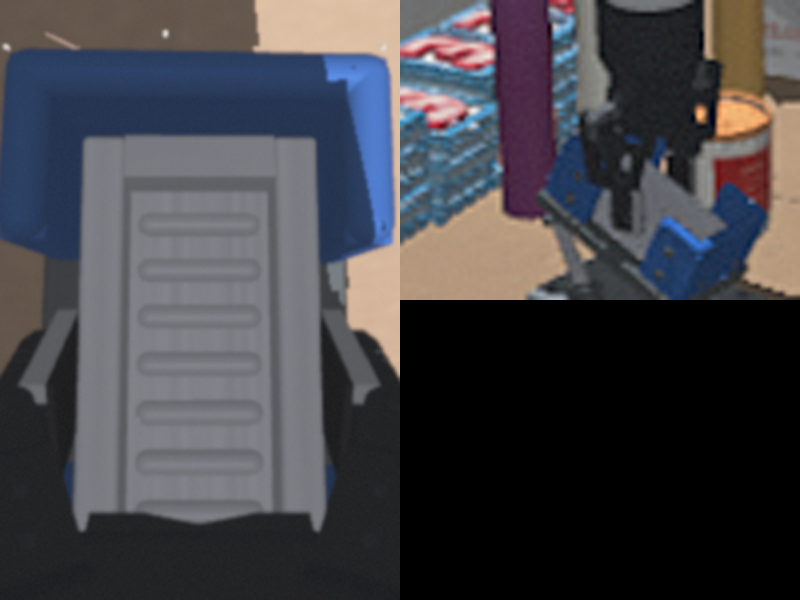

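Emit:
{"op": "carry_out", "data": {"increments": [[[0,0,-1],0],[[0,0,0],0],[[0,0,0],0],[[0,0,0],0],[[0,0,0],0]], "claw": 1}}

```text
time_s: 11.4
eef_pos: [0.6368, -0.01, 0.0737]
orientation: [0.063, 0.998, -0.0, 0.0]
ft_force: [0.3, -0.2, 0.2]
opening: 0.0853
gripper_force: 0.0
```

Emit:
{"op": "carry_out", "data": {"increments": [[[0,0,-10],0],[[0,0,-35],0],[[0,0,-45],0],[[0,0,-45],0],[[0,0,-45],0]]}}

```text
time_s: 11.9
eef_pos: [0.6364, -0.0102, 0.2564]
orientation: [0.063, 0.998, -0.0, 0.0]
ft_force: [1.5, 0.4, -0.5]
opening: 0.0851
gripper_force: 0.0
```

Emit:
{"op": "carry_out", "data": {"increments": [[[0,0,-45],0],[[30,0,0],0],[[0,0,0],0]]}}

```text
time_s: 12.2
eef_pos: [0.6053, -0.0064, 0.3012]
orientation: [0.063, 0.998, 0.001, 0.001]
ft_force: [0.0, 0.2, 0.1]
opening: 0.0857
gripper_force: 0.0
```

```bash
python3 - <<'E'
from h import *
import pickle
o=sensors.get_obs();ci=camera_info("wrist");im=camera("wrist")[:,:,::-1]
pickle.dump((ci,o),open("ci9.pkl","wb"));cv2.imwrite("pics/w9.png",im)
c=proj(ci,[.647,-.011,.09])[0].astype(int);u,v=c;print(c,im.shape)
S=camera("scene")[:,:,::-1];cv2.imwrite("pics/s9.png",S);us,vs=proj(camera_info("scene"),[.647,-.011,.12])[0].astype(int)
u0,v0=u-50,v-75;print(u0,v0)
O=np.zeros((600,800,3),np.uint8)
O[:,:400]=cv2.resize(im[v0:v0+150,u0:u0+100],(400,600),interpolation=cv2.INTER_CUBIC)
O[:300,400:]=cv2.resize(S[vs-40:vs+35,us-60:us+40],(400,300),interpolation=cv2.INTER_CUBIC)
# spacer crop for later
q=proj(ci,[.46,.31,.014])[0].astype(int);print("sp",q)
cv2.imwrite("pics/v9.png",O)
p=np.array([*B,.068,np.deg2rad(YB)])
def bed(P): return R.from_euler("zy",[p[3],-np.deg2rad(25)]).apply(P)+p[:3]
for P in [(-55,-28,30),(-55,28,30),(55,-28,30),(55,28,30)]: print(P,((proj(ci,bed(np.array(P)/1e3))[0]-[u0,v0])*4).round())
E
```

```text
[279 217] (420, 560, 3)
229 142
sp [516  26]
(-55, -28, 30) [107.  90.]
(-55, 28, 30) [291.  90.]
(55, -28, 30) [ 99. 454.]
(55, 28, 30) [291. 456.]
```

View pics/v9.png

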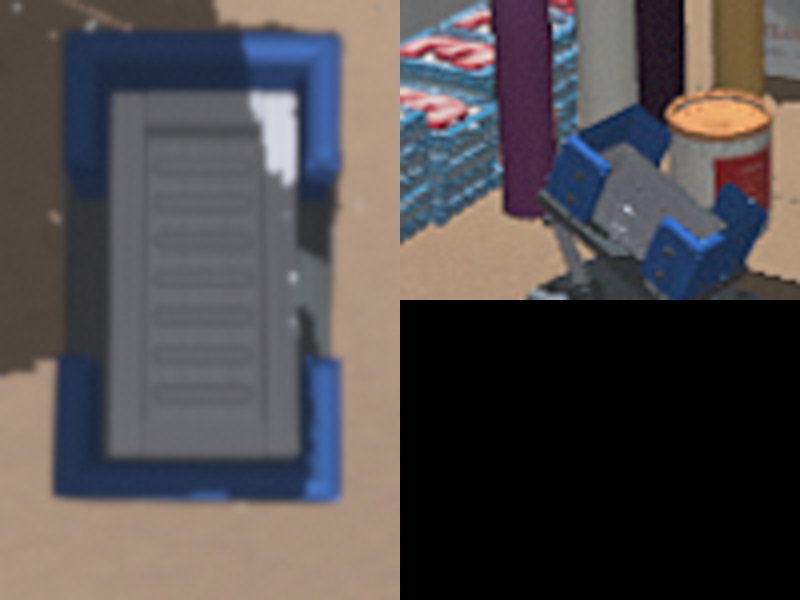

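The body lies flat between the stops: top corners at crop (109,92), (298,92), (300,459) and (107,457) match the seated model within about 1.5 mm. My picture quota is used up, so I'll measure by image code from here. Next is the spacer.

```bash
python3 - <<'E'
from h import *
o=sensors.get_obs();togo(o["eef_pos"],o["orientation"],[.457,.311,.13],-15.1)
E
```

```text
shift [188.4 295.7 169.8] turn 7.9
```

Emit:
{"op": "carry_out", "data": {"increments": [[[23,37,10],0],[[23,37,10],0],[[23,37,20],0],[[23,37,20],0],[[23,37,22],0]]}}

```text
time_s: 12.8
eef_pos: [0.5156, 0.1932, 0.2161]
orientation: [0.063, 0.998, 0.0, 0.0]
ft_force: [1.7, 0.7, 0.2]
opening: 0.0852
gripper_force: 0.0
```

Emit:
{"op": "carry_out", "data": {"increments": [[[23,37,22],0],[[23,37,22],0],[[23,37,22],0],[[4,0,22],8],[[0,0,0],0]]}}

```text
time_s: 13.3
eef_pos: [0.4557, 0.3112, 0.126]
orientation: [0.133, 0.991, -0.002, -0.002]
ft_force: [0.3, -0.7, 1.4]
opening: 0.0851
gripper_force: 0.0
```

```bash
cat >> h.py <<'E'
def quad(mask,minA=800):
    cs,_=cv2.findContours(mask.astype(np.uint8),cv2.RETR_EXTERNAL,cv2.CHAIN_APPROX_NONE)
    out=[]
    for c in cs:
        if cv2.contourArea(c)>minA:
            h=cv2.convexHull(c);
            for e in np.linspace(.01,.12,23):
                a=cv2.approxPolyDP(h,e*cv2.arcLength(h,True),True)
                if len(a)==4: out.append((cv2.contourArea(c),a[:,0].astype(float)));break
    return sorted(out,key=lambda x:-x[0])
def order(q):
    "image: lower v = low-x end; returns lowx-left, lowx-right, highx-right, highx-left"
    i=np.argsort(q[:,1]);a=q[i[:2]];b=q[i[2:]]
    a=a[np.argsort(a[:,0])];b=b[np.argsort(-b[:,0])];return np.vstack([a,b])
E
python3 - <<'E'
from h import *
o=sensors.get_obs();ci=camera_info("wrist");im=camera("wrist");cv2.imwrite("pics/w10.png",im[:,:,::-1])
hsv=cv2.cvtColor(im,cv2.COLOR_RGB2HSV);m=cv2.inRange(hsv,(5,150,60),(20,255,255))
print(o["eef_pos"])
for A,q in quad(m)[:3]:
    q=order(q);print(A,q.tolist());c,y,l,w=rect(ci,q,.014);print(c,y,l,w)
    a=np.deg2rad(y);g=c-.003*np.array([np.cos(a),np.sin(a),0]);g[2]=.002;togo(o["eef_pos"],o["orientation"],g,y)
E
```

```text
[0.45568843 0.31117738 0.12596608]
2419.5 [[249.0, 150.0], [313.0, 149.0], [311.0, 267.0], [254.0, 268.0]]
[0.45959288 0.3115641  0.014     ] -14.409739258604978 0.10739709787611144 0.05270017136080167
shift [ -1.    1.9 124. ] turn -0.8
```

Emit:
{"op": "carry_out", "data": {"increments": [[[-1,2,30],-0.8],[[0,0,35],0],[[0,0,35],0],[[0,0,18],0],[[0,0,6],0]]}}

```text
time_s: 13.85
eef_pos: [0.4599, 0.3114, 0.004]
orientation: [0.125, 0.992, -0.001, -0.0]
ft_force: [-0.0, -0.8, 0.7]
opening: 0.0848
gripper_force: 0.0
```

Emit:
{"op": "carry_out", "data": {"increments": [[[0,0,0],0],[[0,0,0],0],[[0,0,0],0],[[0,0,0],0],[[0,0,0],0]], "claw": 0, "newtons": 25}}

```text
time_s: 14.35
eef_pos: [0.4603, 0.313, 0.0065]
orientation: [0.125, 0.992, 0.001, 0.001]
ft_force: [-0.4, -2.1, 8.2]
opening: 0.0544
gripper_force: 25.8
```

Emit:
{"op": "carry_out", "data": {"increments": [[[0,0,0],0],[[0,0,-10],0],[[0,0,-30],0],[[0,0,-40],0],[[0,0,0],0]]}}

```text
time_s: 14.85
eef_pos: [0.4614, 0.3144, 0.0906]
orientation: [0.125, 0.992, 0.003, 0.002]
ft_force: [0.1, -0.3, -0.2]
opening: 0.0552
gripper_force: 27.0
```

```bash
cat >> h.py <<'E'
def spacer_in_hand(L=.11,W=.056):
    "fit frame's top outer outline in hand from orange mask"
    o=sensors.get_obs();ci=camera_info("wrist");im=camera("wrist")
    hsv=cv2.cvtColor(im,cv2.COLOR_RGB2HSV);m=cv2.inRange(hsv,(3,130,40),(22,255,255))
    n,lab,st,_=cv2.connectedComponentsWithStats(m)
    for i in range(1,n):
        if st[i,4]>300: print("orange",st[i])
    A=[i for i in range(1,n) if st[i,4]>300 and st[i,1]<330 and 200<st[i,0]<330]
    m=np.isin(lab,A);rows=np.where(m.any(1))[0]
    for v in list(range(rows[0],rows[0]+8,2))+list(range(rows[0]+10,rows[-1],12)):
        u=np.where(m[v])[0];print(v,u[0],u[-1],len(u))
    return o,ci,m,im
E
python3 - <<'E'
from h import *
spacer_in_hand()
go(-.012,.20)
E
```

```text
orange [  218   159   124   203 12364]
159 225 308 81
161 221 336 116
163 219 340 122
165 218 341 124
169 218 341 124
181 219 341 123
193 219 340 49
205 220 339 47
217 221 339 48
229 221 338 48
241 222 337 47
253 223 335 44
265 223 335 45
277 224 335 44
289 225 334 43
301 225 332 42
313 227 331 40
325 227 330 39
337 228 330 103
349 229 329 101
[0.4605 0.314  0.0884]
shift [-250.2 -269.6 -112.2] turn -7.2
```

```bash
python3 - <<'E'
from h import *
o=sensors.get_obs();ci=camera_info("wrist")
inhand2(ci,o,(218,342,165),(229,330,349))
inhand(ci,o,(218,342,165),(229,330,360))
E
```

```text
top centre: x_tool -1.1 y -0.0 height above TCP 3.8 mm, tilt -1.0 deg, s 47.2 [-0.2 -0.2  0.2  0.2  0.  -0. ]
top centre: x_tool -1.0 y -0.0 height above TCP 3.9 mm, tilt -1.0 deg [-0.3 -0.1  0.9 -0.4 -0.2  0.3]
```

Emit:
{"op": "carry_out", "data": {"increments": [[[-15,-16,-40],0],[[-23,-25,-35],0],[[-28,-30,-20],0],[[-28,-30,-16],0],[[-28,-30,0],0]]}}

```text
time_s: 15.4
eef_pos: [0.5459, 0.1544, 0.1983]
orientation: [0.125, 0.992, 0.001, 0.001]
ft_force: [0.7, 1.3, -0.6]
opening: 0.0548
gripper_force: 27.3
```

Emit:
{"op": "carry_out", "data": {"increments": [[[-28,-30,0],0],[[-28,-30,0],0],[[-28,-30,0],0],[[-28,-30,0],0],[[-16,-18,0],0]]}}

```text
time_s: 15.9
eef_pos: [0.6349, -0.0135, 0.1958]
orientation: [0.127, 0.992, -0.0, -0.0]
ft_force: [-0.1, 0.6, -1.4]
opening: 0.0547
gripper_force: 27.3
```

Emit:
{"op": "carry_out", "data": {"increments": [[[0,0,0],-7.2],[[0,0,0],0],[[0,0,0],0]]}}

```text
time_s: 16.2
eef_pos: [0.6339, -0.0096, 0.1957]
orientation: [0.064, 0.998, 0.0, -0.0]
ft_force: [-0.2, -0.4, -1.6]
opening: 0.0547
gripper_force: 27.3
```

```bash
python3 - <<'E'
from h import *
go(-.012,.155)
E
```

```text
[ 0.6339 -0.0096  0.1957]
shift [-1.5 -0.  40.7] turn -0.2
```

Emit:
{"op": "carry_out", "data": {"increments": [[[-1,0,20],0],[[0,0,18],0],[[0,0,6],0],[[0,0,4],0],[[0,0,0],0]], "newtons": 20}}

```text
time_s: 16.7
eef_pos: [0.6352, -0.0097, 0.1481]
orientation: [0.063, 0.998, 0.0, -0.0]
ft_force: [-2.0, 0.5, 2.3]
opening: 0.0549
gripper_force: 27.9
```

Emit:
{"op": "carry_out", "data": {"increments": [[[0,0,4],0],[[0,0,4],0],[[0,0,3],0],[[0,0,0],0]]}}

```text
time_s: 17.1
eef_pos: [0.6353, -0.01, 0.137]
orientation: [0.063, 0.998, 0.0, 0.0]
ft_force: [-3.1, 1.8, 4.1]
opening: 0.0551
gripper_force: 29.8
```

```bash
python3 - <<'E'
from h import *
spacer_in_hand();print(sensors.get_obs()["eef_pos"])
E
```

```text
orange [ 223  163  113  199 9950]
163 232 327 39
165 224 333 110
167 224 333 110
169 224 333 110
173 224 333 110
185 224 334 42
197 224 334 42
209 224 334 42
221 224 334 42
233 224 334 42
245 224 334 42
257 224 335 43
269 224 335 43
281 224 335 43
293 224 335 43
305 224 334 42
317 224 334 42
329 224 334 43
341 224 334 42
353 224 334 111
[ 0.63536939 -0.01001154  0.13715389]
```

```bash
python3 - <<'E'
from h import *
o=sensors.get_obs();ci=camera_info("wrist")
p=inhand2(ci,o,(223.5,334,164),(223.5,335,353))
t=np.deg2rad(25)
# seat: top centre at bed z .044
for n in (.035,.015,.004,0):
    go(-(.044+n)*np.sin(t)+p[0],.068+(.044+n)*np.cos(t)+p[1],.001)
E
```

```text
top centre: x_tool -0.4 y -0.4 height above TCP 4.4 mm, tilt 17.6 deg, s 40.1 [ 0.2  0.2 -0.2 -0.2 -0.   0. ]
[ 0.6354 -0.01    0.1372]
shift [21.8  1.2  2. ] turn -0.0
[ 0.6354 -0.01    0.1372]
shift [13.4  1.2 20.1] turn -0.0
[ 0.6354 -0.01    0.1372]
shift [ 8.7  1.2 30.1] turn -0.0
[ 0.6354 -0.01    0.1372]
shift [ 7.   1.2 33.7] turn -0.0
```

Emit:
{"op": "carry_out", "data": {"increments": [[[0,0.7,-14],0],[[11,0,0],0],[[11,0,0],0],[[0,0,8],0],[[0,0,8],0]], "newtons": 25}}

```text
time_s: 17.65
eef_pos: [0.6131, -0.0065, 0.1344]
orientation: [0.063, 0.998, 0.0, 0.0]
ft_force: [-0.2, 0.4, -0.3]
opening: 0.0546
gripper_force: 29.6
```

Emit:
{"op": "carry_out", "data": {"increments": [[[-3,0,6],0],[[-3,0,6],0],[[-2.5,0,6],0],[[-2,0,4],0],[[0,0,0],0]]}}

```text
time_s: 18.15
eef_pos: [0.6239, -0.0083, 0.112]
orientation: [0.063, 0.998, -0.0, -0.0]
ft_force: [0.0, 0.6, -0.8]
opening: 0.0543
gripper_force: 29.6
```

```bash
python3 - <<'E'
from h import *
o,ci,m,im=spacer_in_hand();print(o["eef_pos"],o["ft_force"])
E
```

```text
orange [  223   163   113   199 10263]
163 225 331 104
165 223 335 113
167 223 335 113
169 223 335 113
173 223 335 113
185 223 335 42
197 223 335 42
209 223 335 43
221 223 335 43
233 223 335 43
245 223 335 44
257 224 335 43
269 224 335 43
281 224 335 43
293 224 335 43
305 224 334 42
317 224 334 42
329 224 334 43
341 224 334 43
353 225 334 110
[ 0.62394025 -0.00825188  0.11197597] [ 0.0280028   0.62241118 -0.82903793]
```

Emit:
{"op": "carry_out", "data": {"increments": [[[-1,0,2],0],[[-1,0,2],0],[[-1,0,2],0],[[-1,0,2],0],[[0,0,0],0]], "newtons": 20}}

```text
time_s: 18.7
eef_pos: [0.6274, -0.0085, 0.1045]
orientation: [0.063, 0.998, -0.0, -0.001]
ft_force: [-5.4, -0.9, 2.1]
opening: 0.0548
gripper_force: 30.0
```

Emit:
{"op": "carry_out", "data": {"increments": [[[0,0,1.5],0],[[0,0,1],0],[[0,0,0],0]]}}

```text
time_s: 19.0
eef_pos: [0.6277, -0.0085, 0.1022]
orientation: [0.063, 0.998, 0.0, -0.0]
ft_force: [-4.9, -0.4, 1.8]
opening: 0.0549
gripper_force: 30.1
```

```bash
python3 - <<'E'
from h import *
o,ci,m,im=spacer_in_hand();print(o["eef_pos"],o["ft_force"])
E
```

```text
orange [ 222  165  115  199 9647]
165 228 314 85
167 226 333 108
169 226 333 108
171 226 333 108
175 226 333 108
187 226 333 50
199 225 334 42
211 225 334 42
223 225 334 42
235 224 334 43
247 224 335 43
259 224 335 43
271 224 335 43
283 224 335 43
295 223 335 44
307 223 335 43
319 223 335 43
331 223 335 42
343 223 335 42
355 222 336 44
[ 0.62771224 -0.00845658  0.10223377] [-4.86145485 -0.36507861  1.82444767]
```

```bash
python3 - <<'E'
from h import *
o=sensors.get_obs();ci=camera_info("wrist")
p=inhand2(ci,o,(225.5,333.7,166),(222.3,336,355))
t=np.deg2rad(25);go(-.044*np.sin(t)+p[0],.068+.044*np.cos(t)+p[1],.001)
E
```

```text
top centre: x_tool -0.7 y -0.2 height above TCP 4.9 mm, tilt 21.4 deg, s 39.5 [-0.2 -0.2  0.2  0.2  0.  -0. ]
[ 0.6277 -0.0085  0.1023]
shift [-0.5  0.6 -0.7] turn -0.0
```

Emit:
{"op": "carry_out", "data": {"increments": [[[0,0,1.5],0],[[0,0,1],0],[[0,0,0],0]]}}

```text
time_s: 19.35
eef_pos: [0.6281, -0.0085, 0.0998]
orientation: [0.063, 0.998, -0.0, 0.0]
ft_force: [-3.4, 0.2, 3.0]
opening: 0.0546
gripper_force: 30.1
```

Emit:
{"op": "carry_out", "data": {"increments": [[[0,0,1],0],[[0,0,1],0],[[0,0,0],0]]}}

```text
time_s: 19.65
eef_pos: [0.6283, -0.0085, 0.0992]
orientation: [0.063, 0.998, 0.0, 0.0]
ft_force: [-11.2, 0.1, 22.8]
opening: 0.0546
gripper_force: 33.0
```

```bash
python3 - <<'E' | tail -22
from h import *
o,ci,m,im=spacer_in_hand();print(o["eef_pos"],o["ft_force"])
E
```

```text
orange [ 221  166  117  199 9657]
166 246 313 68
168 227 332 106
170 227 332 106
172 227 332 106
176 227 333 107
188 226 333 108
200 226 333 40
212 226 333 40
224 225 334 42
236 225 334 42
248 224 334 43
260 224 335 43
272 224 335 43
284 223 335 43
296 223 336 45
308 222 336 44
320 222 336 44
332 222 336 44
344 222 336 44
356 221 337 41
[ 0.62830225 -0.00853113  0.09916042] [-11.152455     0.09804932  22.80132696]
```

Force rose to 23 N and the frame outline matches the bed slope, so it is bottomed flat. Releasing it and checking.

Emit:
{"op": "carry_out", "data": {"increments": [[[0,0,-1],0],[[0,0,0],0],[[0,0,0],0],[[0,0,0],0],[[0,0,0],0]], "claw": 1}}

```text
time_s: 20.2
eef_pos: [0.6279, -0.0085, 0.0987]
orientation: [0.063, 0.998, -0.0, -0.0]
ft_force: [0.4, -0.4, -0.6]
opening: 0.0854
gripper_force: 0.0
```

Emit:
{"op": "carry_out", "data": {"increments": [[[0,0,-10],0],[[0,0,-35],0],[[0,0,-45],0],[[0,0,-45],0],[[0,0,-45],0]]}}

```text
time_s: 20.7
eef_pos: [0.6276, -0.0088, 0.2815]
orientation: [0.063, 0.998, -0.0, 0.0]
ft_force: [0.3, 0.4, -1.2]
opening: 0.0853
gripper_force: 0.0
```

Emit:
{"op": "carry_out", "data": {"increments": [[[0,0,-20],0],[[22,0,0],0],[[0,0,0],0]]}}

```text
time_s: 21.0
eef_pos: [0.6048, -0.0058, 0.3005]
orientation: [0.063, 0.998, 0.0, 0.001]
ft_force: [0.1, 0.9, -0.2]
opening: 0.0855
gripper_force: 0.0
```

```bash
cat >> h.py <<'E'
def bedp(P): return R.from_euler("zy",[np.deg2rad(YB),-np.deg2rad(25)]).apply(np.array(P)/1e3)+np.array([*B,.068])
E
python3 - <<'E'
from h import *
o=sensors.get_obs();ci=camera_info("wrist");im=camera("wrist");cv2.imwrite("pics/w11.png",im[:,:,::-1])
print(o["eef_pos"])
hsv=cv2.cvtColor(im,cv2.COLOR_RGB2HSV);m=cv2.inRange(hsv,(3,130,40),(22,255,255))
C=proj(ci,bedp([0,0,44]))[0]
for A,q in quad(m,600):
    q=order(q)
    if np.linalg.norm(q.mean(0)-C)<60: print("frame",A,q.tolist())
print("pred",proj(ci,bedp([(-55,-28,44),(-55,28,44),(55,28,44),(55,-28,44)])).round(1).tolist())
# blue stop extents
b=cv2.inRange(hsv,(100,120,30),(125,255,255));n,l,s,_=cv2.connectedComponentsWithStats(b)
print([x.tolist() for x in s[1:] if x[4]>400])
togo(o["eef_pos"],o["orientation"],[.422,-.193,.13],-10.3)
for P in [(.425,-.193,.014),(.46,-.2,.03)]: print(proj(ci,P))
E
```

```text
[ 0.60477114 -0.0057835   0.30045136]
frame 4370.5 [[257.0, 162.0], [302.0, 161.0], [303.0, 254.0], [256.0, 254.0]]
pred [[254.0, 162.0], [301.7, 161.7], [301.6, 257.0], [251.8, 256.5]]
[[262, 0, 86, 26, 1692], [245, 151, 68, 42, 1056], [243, 232, 70, 36, 992]]
shift [ 158.  -208.9  170.1] turn 3.1
[[115.2930943   52.18122231]]
[[111.1384879   80.96694924]]
```

Frame corners (257,162)–(303,254) match the seated prediction and it sits centred and flat between the blue stops. Now the cover plate.

Emit:
{"op": "carry_out", "data": {"increments": [[[18,-25,10],0],[[22,-30,18],0],[[26,-34,24],0],[[26,-34,24],0],[[26,-34,24],0]]}}

```text
time_s: 21.55
eef_pos: [0.4683, -0.1478, 0.1982]
orientation: [0.063, 0.998, -0.0, 0.0]
ft_force: [1.2, -1.9, -0.8]
opening: 0.0855
gripper_force: 0.0
```

Emit:
{"op": "carry_out", "data": {"increments": [[[26,-34,24],0],[[14,-18,24],0],[[0,0,22],3.1],[[0,0,0],0],[[0,0,0],0]]}}

```text
time_s: 22.05
eef_pos: [0.4236, -0.1933, 0.1292]
orientation: [0.089, 0.996, -0.0, -0.0]
ft_force: [1.0, 0.3, 0.2]
opening: 0.0855
gripper_force: 0.0
```

```bash
sed -i 's/^B=.*;YB/B=np.array([.6474,-.0101]);YB/' h.py; cat >> h.py <<'E'
def cover_mask(im,c):
    hsv=cv2.cvtColor(im,cv2.COLOR_RGB2HSV);m=cv2.inRange(hsv,(0,0,55),(180,50,255))
    m=cv2.morphologyEx(m,cv2.MORPH_OPEN,np.ones((3,3)))
    n,l,s,_=cv2.connectedComponentsWithStats(m)
    i=np.bincount(l[int(c[1])-15:int(c[1])+15,int(c[0])-15:int(c[0])+15].ravel(),minlength=n);i[0]=0
    k=i.argmax();print("cover comp",s[k]);return l==k
E
python3 - <<'E'
from h import *
o=sensors.get_obs();ci=camera_info("wrist");im=camera("wrist");cv2.imwrite("pics/w12.png",im[:,:,::-1])
print(o["eef_pos"]);c=proj(ci,[.425,-.193,.014])[0];print(c)
m=cover_mask(im,c)
rows=np.where(m.any(1))[0]
for v in range(rows[0],rows[-1]+1,9):
    u=np.where(m[v])[0];print(v,u[0],u[-1],len(u))
A,q=quad(m)[0];q=order(q);print(A,q.tolist());print(rect(ci,q,.014))
hsv=cv2.cvtColor(im,cv2.COLOR_RGB2HSV);b=cv2.inRange(hsv,(15,110,80),(30,255,255));b[:, :200]=0;b[:,360:]=0
n,l,s,ce=cv2.connectedComponentsWithStats(b);print([ (x.tolist(),y.round().tolist()) for x,y in zip(s[1:],ce[1:]) if x[4]>40])
E
```

```text
[ 0.4235564  -0.19331933  0.12919372]
[280.24532493 208.13370295]
cover comp [ 248  143   68  122 7065]
143 250 313 64
152 248 315 68
161 248 315 68
170 249 315 67
179 249 314 66
188 249 314 66
197 249 314 66
206 249 313 57
215 249 313 65
224 250 313 64
233 250 312 63
242 250 312 40
251 250 311 29
260 251 310 35
6965.0 [[248.0, 145.0], [313.0, 143.0], [310.0, 264.0], [252.0, 264.0]]
(array([ 0.42454422, -0.19246658,  0.014     ]), np.float64(-9.907894902065959), np.float64(0.10970886991133441), np.float64(0.053927498588895006))
[([267, 238, 29, 28, 225], [281.0, 256.0])]
```

```bash
python3 - <<'E'
from h import *
o=sensors.get_obs();y=-10;a=np.deg2rad(y);g=np.array([.4247,-.1926,.002])-.003*np.array([np.cos(a),np.sin(a),0])
togo(o["eef_pos"],o["orientation"],g,y)
E
```

```text
shift [  2.5   0.8 127.6] turn -0.2
```

Emit:
{"op": "carry_out", "data": {"increments": [[[2.5,0.8,30],-0.2],[[0,0,35],0],[[0,0,35],0],[[0,0,20],0],[[0,0,7],0]]}}

```text
time_s: 22.6
eef_pos: [0.4211, -0.1915, 0.001]
orientation: [0.087, 0.996, 0.0, -0.001]
ft_force: [0.3, 0.0, -0.2]
opening: 0.0855
gripper_force: 0.0
```

Emit:
{"op": "carry_out", "data": {"increments": [[[0,0,0],0],[[0,0,0],0],[[0,0,0],0],[[0,0,0],0],[[0,0,0],0]], "claw": 0, "newtons": 30}}

```text
time_s: 23.1
eef_pos: [0.4218, -0.1922, 0.0033]
orientation: [0.088, 0.996, -0.0, 0.001]
ft_force: [-1.0, -0.2, 9.1]
opening: 0.055
gripper_force: 31.6
```

Emit:
{"op": "carry_out", "data": {"increments": [[[0,0,0],0],[[0,0,-10],0],[[0,0,-30],0],[[0,0,-40],0],[[0,0,0],0]]}}

```text
time_s: 23.6
eef_pos: [0.423, -0.1929, 0.0866]
orientation: [0.088, 0.996, -0.0, 0.003]
ft_force: [0.0, 0.7, -3.6]
opening: 0.055
gripper_force: 34.0
```

```bash
cat >> h.py <<'E'
def cover_in_hand(tilted):
    o=sensors.get_obs();ci=camera_info("wrist");im=camera("wrist")
    print(o["eef_pos"].round(4),o["ft_force"].round(1))
    m=cover_mask(im,(279,230));rows=np.where(m.any(1))[0]
    for v in list(range(rows[0],rows[0]+10,2))+list(range(rows[0]+10,rows[-1]+1,15)):
        u=np.where(m[v])[0];print(v,u[0],u[-1],len(u))
E
python3 - <<'E'
from h import *
cover_in_hand(0)
go(-.012,.20)
E
```

```text
[ 0.423  -0.1929  0.0866] [ 0.   0.7 -3.6]
cover comp [  216   166   128   191 20661]
166 243 245 3
168 221 338 118
170 218 341 124
172 217 342 126
174 216 342 127
176 216 343 128
191 217 341 99
206 218 340 123
221 219 340 122
236 219 340 122
251 220 338 119
266 222 336 115
281 223 335 94
296 224 334 111
311 225 334 110
326 226 333 108
341 227 332 71
356 227 331 34
[ 0.4224 -0.1922  0.0847]
shift [-178.2  218.2 -114.2] turn -2.9
```

Emit:
{"op": "carry_out", "data": {"increments": [[[-10,12,-40],0],[[-16,20,-40],0],[[-26,32,-34],0],[[-28,34,0],0],[[-28,34,0],0]]}}

```text
time_s: 24.15
eef_pos: [0.5495, -0.0813, 0.1948]
orientation: [0.088, 0.996, 0.0, 0.001]
ft_force: [0.3, -0.8, -3.4]
opening: 0.0552
gripper_force: 34.8
```

Emit:
{"op": "carry_out", "data": {"increments": [[[-28,34,0],0],[[-26,32,0],0],[[-16,20,0],0],[[0,0,0],-2.9],[[0,0,0],0]]}}

```text
time_s: 24.65
eef_pos: [0.6319, -0.0098, 0.1927]
orientation: [0.062, 0.998, -0.0, -0.001]
ft_force: [0.1, -0.5, -2.2]
opening: 0.055
gripper_force: 34.8
```

```bash
python3 - <<'E'
from h import *
cover_in_hand(0)
o=sensors.get_obs();ci=camera_info("wrist")
inhand2(ci,o,(215.5,343.5,174),(226.5,332.5,341))
go(-.012,.155)
E
```

```text
[ 0.6319 -0.0098  0.1927] [ 0.1 -0.5 -2.2]
cover comp [  216   161   128   197 21267]
161 260 275 16
163 260 301 42
165 260 301 42
167 222 301 60
169 219 338 120
171 217 340 124
186 216 342 127
201 217 341 125
216 218 340 123
231 219 339 121
246 220 338 119
261 222 337 116
276 223 336 114
291 224 335 112
306 225 334 110
321 225 333 109
336 226 332 78
351 226 331 59
top centre: x_tool -4.2 y -0.1 height above TCP 9.0 mm, tilt -1.2 deg, s 34.3 [ 0.  0. -0. -0. -0.  0.]
[ 0.6316 -0.0106  0.193 ]
shift [-3.6  2.5 38. ] turn -0.1
```

Emit:
{"op": "carry_out", "data": {"increments": [[[-3.5,1.2,18],0],[[0,0,18],0],[[0,0,6],0],[[0,0,3],0],[[0,0,3],0]], "newtons": 22}}

```text
time_s: 25.2
eef_pos: [0.6359, -0.0101, 0.1463]
orientation: [0.063, 0.998, 0.0, 0.0]
ft_force: [-6.5, -0.3, 6.3]
opening: 0.0549
gripper_force: 35.6
```

Emit:
{"op": "carry_out", "data": {"increments": [[[0,0,3],0],[[0,0,3],0],[[0,0,2],0],[[0,0,0],0]]}}

```text
time_s: 25.6
eef_pos: [0.6356, -0.0099, 0.1382]
orientation: [0.063, 0.998, 0.0, -0.0]
ft_force: [-5.9, -0.4, 3.8]
opening: 0.0552
gripper_force: 36.5
```

```bash
python3 - <<'E'
from h import *
cover_in_hand(0)
E
```

```text
[ 0.6356 -0.0099  0.1382] [-5.9 -0.4  3.8]
cover comp [  190   166   149   191 21616]
166 254 259 6
168 254 306 53
170 222 329 96
172 221 337 117
174 221 337 117
176 221 337 117
191 221 337 117
206 220 337 118
221 221 337 117
236 220 337 118
251 220 337 118
266 203 336 127
281 195 336 127
296 196 336 122
311 223 335 113
326 223 335 113
341 224 335 87
356 224 334 62
```

```bash
python3 - <<'E'
from h import *
o=sensors.get_obs();ci=camera_info("wrist")
p=inhand2(ci,o,(220.5,337.7,169.5),(223.3,335.5,341))
t=np.deg2rad(25)
for n in (.030,.012,0): go(-(.058+n)*np.sin(t)+p[0],.068+(.058+n)*np.cos(t)+p[1],-.0005)
E
```

```text
top centre: x_tool -3.0 y -0.3 height above TCP 9.2 mm, tilt 12.4 deg, s 30.0 [ 0.1  0.1 -0.1 -0.1 -0.   0. ]
[ 0.6356 -0.0098  0.1383]
shift [28.5  0.7 -0.2] turn -0.0
[ 0.6356 -0.0098  0.1383]
shift [20.9  0.7 16.1] turn -0.0
[ 0.6356 -0.0098  0.1383]
shift [15.8  0.7 27. ] turn -0.0
```

Emit:
{"op": "carry_out", "data": {"increments": [[[0,0,2],0],[[0,0,2],0],[[0,0,0],0]]}}

```text
time_s: 25.95
eef_pos: [0.6357, -0.0098, 0.1343]
orientation: [0.063, 0.998, 0.0, -0.0]
ft_force: [-6.3, -0.2, 3.9]
opening: 0.0549
gripper_force: 37.0
```

```bash
python3 - <<'E'
from h import *
cover_in_hand(0)
E
```

```text
[ 0.6357 -0.0098  0.1343] [-6.3 -0.2  3.9]
cover comp [  190   167   148   193 21623]
167 254 296 43
169 253 307 55
171 224 332 109
173 223 335 113
175 223 335 113
177 223 335 113
192 222 336 115
207 219 336 118
222 220 336 117
237 220 336 117
252 219 336 118
267 202 336 128
282 194 336 128
297 196 336 122
312 222 336 115
327 222 336 115
342 222 336 92
357 222 336 6
```

```bash
python3 - <<'E'
from h import *
o=sensors.get_obs();ci=camera_info("wrist")
p=inhand2(ci,o,(222.5,335.8,170.5),(221.7,337,342))
t=np.deg2rad(25)
for n in (.030,.012,0): go(-(.058+n)*np.sin(t)+p[0],.068+(.058+n)*np.cos(t)+p[1],-.0005)
E
```

```text
top centre: x_tool -2.7 y -0.2 height above TCP 10.1 mm, tilt 18.6 deg, s 28.7 [ 0.1  0.1 -0.1 -0.1 -0.   0. ]
[ 0.6357 -0.0098  0.1343]
shift [28.2  0.7 -3.3] turn -0.0
[ 0.6357 -0.0098  0.1343]
shift [20.6  0.7 13. ] turn -0.0
[ 0.6357 -0.0098  0.1343]
shift [15.5  0.7 23.8] turn -0.0
```

Emit:
{"op": "carry_out", "data": {"increments": [[[0,0.5,-16],0],[[13,0,0],0],[[13,0,0],0],[[0,0,0],0]], "newtons": 25}}

```text
time_s: 26.4
eef_pos: [0.6096, -0.0057, 0.1511]
orientation: [0.063, 0.998, 0.0, 0.0]
ft_force: [0.8, -0.3, -1.9]
opening: 0.0541
gripper_force: 36.3
```

Emit:
{"op": "carry_out", "data": {"increments": [[[1,0,7],0],[[1,0,6],0],[[-2.5,0,6],0],[[-2.5,0,5],0],[[-2.5,0,5],0]]}}

```text
time_s: 26.9
eef_pos: [0.6159, -0.0069, 0.1199]
orientation: [0.063, 0.998, -0.0, -0.0]
ft_force: [0.1, -1.7, -2.3]
opening: 0.0545
gripper_force: 36.3
```

```bash
python3 - <<'E'
from h import *
cover_in_hand(0)
E
```

```text
[ 0.6159 -0.0069  0.1199] [ 0.1 -1.7 -2.3]
cover comp [  190   170   148   187 21377]
170 226 257 31
172 222 335 114
174 222 336 115
176 222 336 115
178 222 336 115
180 222 336 115
195 222 336 115
210 222 336 115
225 222 336 115
240 219 336 118
255 208 336 126
270 201 336 127
285 193 336 128
300 197 336 121
315 222 336 115
330 222 336 115
345 223 335 83
```

Emit:
{"op": "carry_out", "data": {"increments": [[[-1,0,2],0],[[-1,0,2],0],[[-1,0,2],0],[[-0.5,0,2],0],[[0,0,0],0]], "newtons": 20}}

```text
time_s: 27.45
eef_pos: [0.6187, -0.0072, 0.1126]
orientation: [0.063, 0.998, -0.0, -0.0]
ft_force: [-4.8, -1.0, 1.4]
opening: 0.0549
gripper_force: 36.8
```

Emit:
{"op": "carry_out", "data": {"increments": [[[0,0,1.5],0],[[0,0,1],0],[[0,0,0],0]]}}

```text
time_s: 27.75
eef_pos: [0.6188, -0.0071, 0.1102]
orientation: [0.063, 0.998, 0.0, -0.0]
ft_force: [-5.7, -1.3, 1.7]
opening: 0.0551
gripper_force: 36.9
```

```bash
python3 - <<'E'
from h import *
cover_in_hand(0)
E
```

```text
[ 0.6188 -0.0071  0.1102] [-5.7 -1.3  1.7]
cover comp [  190   173   151   193 21243]
173 226 332 107
175 225 334 110
177 225 334 110
179 225 334 110
181 225 334 110
183 225 335 111
198 224 335 112
213 224 335 112
228 223 335 113
243 215 337 123
258 206 336 127
273 199 336 127
288 191 336 129
303 222 337 116
318 221 339 119
333 221 337 117
348 221 337 74
363 220 223 4
```

Emit:
{"op": "carry_out", "data": {"increments": [[[0,0,1],0],[[0,0,1],0],[[0,0,0],0]]}}

```text
time_s: 28.1
eef_pos: [0.6188, -0.0071, 0.1083]
orientation: [0.063, 0.998, 0.0, -0.0]
ft_force: [-4.5, -0.2, 0.5]
opening: 0.0548
gripper_force: 36.9
```

Emit:
{"op": "carry_out", "data": {"increments": [[[0,0,1],0],[[0,0,0],0]]}}

```text
time_s: 28.3
eef_pos: [0.619, -0.0071, 0.1075]
orientation: [0.063, 0.998, 0.0, -0.0]
ft_force: [-5.3, -2.0, 3.6]
opening: 0.0547
gripper_force: 37.2
```

```bash
python3 - <<'E'
from h import *
cover_in_hand(0)
E
```

```text
[ 0.619  -0.0071  0.1075] [-5.3 -2.   3.6]
cover comp [  190   174   151   192 21080]
174 227 307 81
176 226 333 108
178 226 334 109
180 226 334 109
182 225 334 110
184 225 334 110
199 225 335 111
214 224 335 112
229 224 335 112
244 214 338 125
259 206 336 126
274 199 336 127
289 191 336 129
304 222 337 116
319 219 340 122
334 221 337 117
349 220 337 73
364 219 338 7
```

Emit:
{"op": "carry_out", "data": {"increments": [[[0,0,1],0],[[0,0,0],0]]}}

```text
time_s: 28.55
eef_pos: [0.619, -0.0071, 0.1073]
orientation: [0.063, 0.998, 0.0, 0.0]
ft_force: [-11.6, -0.4, 18.4]
opening: 0.0549
gripper_force: 38.7
```

Emit:
{"op": "carry_out", "data": {"increments": [[[0,0,0.7],0],[[0,0,0],0]]}}

```text
time_s: 28.75
eef_pos: [0.6192, -0.0071, 0.1072]
orientation: [0.063, 0.998, 0.0, 0.0]
ft_force: [-13.6, -0.5, 26.2]
opening: 0.0546
gripper_force: 40.0
```

```bash
python3 - <<'E'
from h import *
cover_in_hand(0)
o=sensors.get_obs();ci=camera_info("wrist")
p=inhand2(ci,o,(225.5,334.3,174.5),(220.5,337.6,334))
go(-.058*np.sin(.436)+p[0],.068+.058*np.cos(.436)+p[1],-.0005)
E
```

```text
[ 0.6192 -0.0071  0.1072] [-13.6  -0.5  26.2]
cover comp [  190   174   151   192 21169]
174 227 331 105
176 226 334 109
178 225 334 110
180 225 334 110
182 225 334 110
184 225 334 110
199 225 335 111
214 224 335 112
229 224 335 112
244 214 338 125
259 206 336 126
274 199 336 128
289 191 336 129
304 221 337 117
319 219 340 122
334 220 337 118
349 220 338 74
364 219 338 7
top centre: x_tool -3.4 y -0.2 height above TCP 10.1 mm, tilt 24.9 deg, s 23.4 [-0.5 -0.5  0.4  0.4  0.  -0. ]
[ 0.6191 -0.0071  0.1071]
shift [-0.5  0.  -3.3] turn -0.0
```

Cover tilt is 24.9° with firm contact (26 N) at the seat position. Releasing it and checking.

Emit:
{"op": "carry_out", "data": {"increments": [[[0,0,-0.7],0],[[0,0,0],0],[[0,0,0],0],[[0,0,0],0],[[0,0,0],0]], "claw": 1}}

```text
time_s: 29.3
eef_pos: [0.6191, -0.007, 0.106]
orientation: [0.063, 0.998, -0.0, -0.0]
ft_force: [-0.0, 0.1, -0.1]
opening: 0.0853
gripper_force: 0.0
```

Emit:
{"op": "carry_out", "data": {"increments": [[[0,0,-10],0],[[0,0,-35],0],[[0,0,-45],0],[[0,0,-45],0],[[0,0,-45],0]]}}

```text
time_s: 29.8
eef_pos: [0.6188, -0.0073, 0.2888]
orientation: [0.063, 0.998, -0.0, 0.0]
ft_force: [1.7, 0.8, -0.3]
opening: 0.0855
gripper_force: 0.0
```

Emit:
{"op": "carry_out", "data": {"increments": [[[0,0,-12],0],[[14,0,0],0],[[0,0,0],0]]}}

```text
time_s: 30.1
eef_pos: [0.6043, -0.0053, 0.2989]
orientation: [0.063, 0.998, 0.0, 0.0]
ft_force: [0.9, 0.5, 0.0]
opening: 0.0855
gripper_force: 0.0
```

```bash
python3 - <<'E'
from h import *
o=sensors.get_obs();ci=camera_info("wrist");im=camera("wrist");cv2.imwrite("pics/w13.png",im[:,:,::-1])
print(o["eef_pos"])
C=proj(ci,bedp([-10,0,58]))[0]
hsv=cv2.cvtColor(im,cv2.COLOR_RGB2HSV)
m=cover_mask(im,C)
rows=np.where(m.any(1))[0]
for v in range(rows[0],rows[-1]+1,7):
    u=np.where(m[v])[0];print(v,u[0],u[-1],len(u))
print("pred",proj(ci,bedp([(-55,-28,58),(-55,28,58),(55,28,58),(55,-28,58),(35,0,74)])).round(1).tolist())
b=cv2.inRange(hsv,(15,110,60),(30,255,255));n,l,s,ce=cv2.connectedComponentsWithStats(b);print([(x.tolist(),y.round().tolist()) for x,y in zip(s[1:],ce[1:]) if x[4]>30 and abs(y[0]-279)<40])
b=cv2.inRange(hsv,(3,150,40),(14,255,255));n,l,s,ce=cv2.connectedComponentsWithStats(b);print("orange",[(x.tolist()) for x in s[1:] if x[4]>5])
E
```

```text
[ 0.60434713 -0.00529254  0.29894587]
cover comp [ 247  158   66  101 4912]
158 256 302 47
165 255 304 47
172 255 304 50
179 255 304 50
186 255 304 50
193 254 304 51
200 253 312 56
207 252 311 60
214 252 311 60
221 250 311 62
228 247 310 45
235 253 304 27
242 253 304 29
249 253 304 46
256 254 303 50
pred [[252.9, 159.0], [302.7, 158.7], [302.7, 258.3], [250.6, 257.7], [275.8, 238.6]]
[([268, 225, 23, 24, 285], [279.0, 236.0])]
orange []
```

The cover matches the seated model: edge widths 49.5/51 px against 50/52 predicted, rows 158–258, centred on the stops. The spout is at the high end (279,236) and the robot is clear. Handing in.

```bash
python3 -c "
from bench import job
print(job.hand_in())"
```

```text
the job is handed in; nothing more can be done
None
```

I handed in the job at about 30 s on the robot's clock: mould body, spacer frame and cover plate are stacked in the far cradle's pocket with the spout at the high end. All three measured flat and within about 2 mm of their seats; I steered clear of the mug, reel and scraper but did not re-measure them, and the hand-in returned no verdict.

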